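# Wedge a proofing bed level

### The arm

A 7-joint arm with a two-finger parallel gripper is mounted at the origin on the work surface. World frame = base frame: x ahead of the robot, y to its left, z up, the work surface at z = 0. Lengths are in mm, angles in degrees, forces in N, time in s.
With the tool pointing down it reaches from about 400 to 875 mm from the base axis. Payload 6.5 kg.
Tool frame: the origin (TCP) lies on the centre line of the jaws, within the pads' length; the fingertips stand 11 mm ahead of it and the grasp point (between the pads) lies 8 mm behind it; z points along the fingers, y is the line along which they close (so a half turn about z gives the same grasp; the last joint's range is limited). The gripper opens to 85 mm and grips with 20 to 120 N. Pads are 22 mm wide; open, the fingers measure 114 mm over their backs; the gripper's body (76 mm by 85 mm) begins 54 mm behind the grasp point. The pads swing forward as they close: fully open they stand 13 mm farther back than shut.
Start: joints at [-69.511, 30.733, -0.252, 88.115, 0.149, 61.152, -4.079], TCP at [267.292, 592.491, 242.29] pointing down, gripper open.
Joint ranges: [-154.64, 154.64], [-21.42, 123.67], [-72.66, 72.17], [13.99, 137.28], [-74.86, 254.86], [10.95, 109.41], [-158.01, 158.01]. Speed limits (degrees/s): [136.94, 136.94, 180, 180, 180, 180, 180].

### API

Orientations are given as a 3x3 rotation matrix whose columns are the frame's x, y, z axes.
In Python, from bench import monitor, camera, order, spot_in, regions_of, pinpoint gives the robot as it stands.
- The arm moves only by the tool arm_command, never from a script. Its argument "moves" is text: rows parted by semicolons, each of 7 numbers parted by spaces: the shift along the world's x, y, z in units of 40 mm (1.0 is 40 mm), then the turn, a rotation vector about the world's x, y, z in units of 5 degrees (1.0 is 5 degrees), then the finger opening in mm, from 0 to 85.4. In form: x y z ax ay az gripper; .... A call has 1 to 5 rows; each row is the pose to reach, as a shift and turn from the pose commanded when the call began; what a row does not reach only later rows make up. A row lasts 1/12 s, in which the tool goes at most 41.7 mm and 7.16 degrees, less where a joint would pass 70% of its speed; a pose out of reach is approached as far as the arm can. A call with a gripper value outside its range is refused whole. The fingers move at their own pace and stop on an object; "newtons" is the grip in N (left out, the last holds). Time passes only in rows, so rows that repeat a pose let the fingers close. It gives the time, the measured TCP pose, the force, the opening and the grip force at its end, in the units of the state.
- monitor.observe(): the state, without advancing time (a new reading comes with each control period).
- camera(name): name is "scene" or "side" or "wrist"; returns a dict with "pixels" (384x512x3 uint8, red, green, blue), "fx", "fy", "cx", "cy" (pixels), "cam_to_world" (4x4, takes a point from camera to world coordinates); the wrist camera has in their place "hand_eye" (4x4, takes a point from camera to tool coordinates, whose origin is the TCP and whose axes are the flange's). Camera axes: x right, y down, z forward; pixel columns grow to the right and rows downward; lengths in mm; the calibration is good to about 2 mm. A picture is of the moment at which its call begins: read the wrist's pose just before it. There is no depth.
- order.sign_off(): hands the job in; it is judged then, once.
Trained networks look in the newest picture that a camera, given by its name, has taken for a name from the list of things; names that differ only in an ending like _2 or _b are one class to them, and where a whole thing is asked for, a point or a joint stands for the part that bears it (a point fixed in the world has none). Each returns a list of dicts, best first, with "conf" (0 to 1); they miss things now and then, are a little off and sometimes report something else, mostly with a low value. They report only what shows in the picture. A call takes as long as a camera call. They do not tell look-alikes from the thing itself.
- spot_in(name, camera): "location" ([x, y, z] in mm, in the coordinates of the camera as it stood for that picture, good to about 4 mm: the middle of the surface that is visible of it).
- regions_of(name, camera): "region" (384x512 bool, what is visible of it).
- pinpoint(name, camera): "location" ([x, y, z] in mm, in the coordinates of the camera as it stood for that picture, good to about 4 mm: a listed point, or the origin of a listed thing).
The state is a dict: "clock": time; "q": joint angles; "qd": joint speeds; "joint_torque": joint torques, N m; "tcp_pos": TCP position; "orientation": TCP orientation; "ft_force": force on the tool from outside, world axes, zero at the start; "wrist_torque": the same for the moment, N m; "opening": opening from 0.0 (shut) to 1.0 (fully open); "grasp_force": force on a finger pad.
Only numpy, scipy, OpenCV 4.12 (cv2) and the standard library are available. Lean on these libraries where they do the work, as an engineer would, in place of code of your own. Each camera call takes 0.05 s, during which the arm holds its last target. There are 200 camera calls.

### The job

The hinged bed of the little wooden proofing jig sags at its open edge. Take the loose tapered wooden wedge, slide it thin end first along the packing strip under the middle of that edge, and push it in gently until the bed is level and snug against its two stops, so that the wedge is nipped tight but not forced. Leave the wedge there and let go; let only the wedge lift the bed (do not touch the bed yourself), and leave the other things alone.

Things in the scene. Friction and masses are not known exactly. Their poses are not given: they have to be found in the camera images.
- bed_edge (a point): Middle of the lower edge of the hinged wooden bed, open side; moves with the bed. Bed 158 mm wide (x), 12 mm thick, 0.3 to 0.5 kg, with a low block of type on it (top 56 mm above the table). y points from the hinge, 200 mm off, out through the open edge; z up. Sagging: tilted 0.032 rad, edge 21.5 mm above the table. Level: tilt 0, edge 28 mm up, bed against its stops.
- stop_tabs (a point): Point midway between the two fixed cork-faced stop tabs that hold the bed's open corners from above when level; 40 mm above the table, 16 mm inside the edge. Axes as the level bed_edge. Their wooden posts stand beside the bed at x = 84 to 100 mm on both sides, 50 mm high. The stops hardly yield: once the bed meets them, the push on the wedge rises within a few mm.
- apron_end (a point): Outer end of the jig's base board (8 mm thick, 200 mm wide), on its top, 150 mm straight out from the level bed edge. On the board lies a fixed flat plywood packing strip, 75 mm wide, running from under the bed to 145 mm outside the edge. Its top is anywhere from 9 to 17 mm above the table and is not measured: find it by touch. Axes as the level bed_edge.
- wedge_heel (a point): Centre of the heel (thick grip end) of the loose wooden wedge, 15 mm above the wedge's flat underside, on which it lies. Wedge 28 mm wide (x), 185 mm long (y), about 90 g; y points from thin end to heel. Heel: block 28 x 35 (along y) x 30 mm high; from its inner face the top slopes down over 150 mm from 21 to 3 mm thick (0.12 mm per mm).
- wedge_tip (a point): Middle of the wedge's thin end, 1.5 mm above its underside, 167.5 mm from wedge_heel along the wedge's -y; same axes. How far it must go in past the edge (65 to 137 mm) has to be felt: sliding on while the bed lifts takes roughly 3 to 8 N if one does not also press down, then the push climbs; 12 to 16 N leaves it snug, above 20 N is forcing.
- reglet_center (a point): Bystander: centre of a plain flat wooden stick without taper, 26 x 130 x 18 mm high, long side along its y.
- baren_center (a point): Bystander: centre of a round wooden rubbing pad, 116 mm across, 38 mm high with its knob.
- ink_center (a point): Bystander: centre of a small ink tin, 68 mm across, 55 mm high.
There are look-alikes about, which are no part of the job. Leave any black, green or grey look-alike of the part that bears wedge_heel alone.

How it is judged (in metres and radians):
On the way:
1. the wedge's thin end is under the middle of the bed's open edge while the bed still sags (y of wedge_tip in the frame of bed_edge between -0.15 and -0.004 m and z of wedge_tip in the frame of bed_edge below 0 m and angle between bed_edge's own z axis and vertical above 0.016 rad and x of wedge_tip in the frame of bed_edge between -0.03 and 0.03 m and angle between the y axis of wedge_tip and the y axis of bed_edge, either way round below 0.2 rad), for 0.1 s.
At the end, for the whole second after the job is handed in: The bed is level within 0.010 rad and snug (the wedge bears on it with more than 6 N, over twice its weight's share), the wedge lies flat under the middle of the edge (within 30 mm of its middle and 0.2 rad of square), at rest and let go (angle between bed_edge's own z axis and vertical below 0.01 rad and contact force between wedge and bed above 6 N and y of wedge_tip in the frame of bed_edge below -0.05 m and angle between wedge_tip's own z axis and vertical below 0.06 rad and linear speed of wedge below 0.01 m/s and x of wedge_tip in the frame of bed_edge between -0.03 and 0.03 m and angle between the y axis of wedge_tip and the y axis of bed_edge, either way round below 0.2 rad); the robot touches nothing.
It fails at once if the wedge is forced: more than 24 N between wedge and bed (contact force between wedge and bed above 24 N).
It fails at once if the robot touches the bed (contact force between any of the fingers, the arm and bed above 1 N).
It fails at once if a bystander is moved more than 25 mm (distance of any of reglet_center, baren_center, ink_center from where it was at the start of the episode above 0.025 m).
It also fails if it takes over 58 s, if anything falls off the work surface, if the arm or the gripper's body presses on something with over 40 N, if the wrist force passes 120 N, or if a joint passes its speed limit or range.

## Working session

There is one attempt and no reset: what is moved stays moved. The work goes in short steps, Python scripts to look and compute and a tool call to move; the robot and the scene stay as the last step left them, time stands still between calls to the robot, and variables do not carry over. Pictures are saved under pics/ and viewed, at most 10 in all, crops included, and the job is handed in when it is done.

Besides the shell and the picture viewer there is one more tool, called by a JSON object that holds its "name" and its "arguments", one argument or row to a line. arm_command: Moves the arm, as the interface text tells. Its arguments: {"type":"object","properties":{"moves":{"type":"string"},"newtons":{"type":"number"}},"required":["moves"]}

```bash
ls; mkdir -p pics; cat > h.py <<'E'
import numpy as np,cv2
from bench import monitor,camera,order,spot_in,regions_of,pinpoint
def c2w(c,p,s=None):
    if "cam_to_world" in c: T=np.array(c["cam_to_world"])
    else:
        W=np.eye(4);W[:3,:3]=np.array(s["orientation"]);W[:3,3]=s["tcp_pos"];T=W@np.array(c["hand_eye"])
    return (T@np.append(p,1))[:3]
def pix(c,p): return (round(c["fx"]*p[0]/p[2]+c["cx"]),round(c["fy"]*p[1]/p[2]+c["cy"]))
def look(cam,names):
    s=monitor.observe();c=camera(cam)
    for n in names:
        for d in pinpoint(n,cam)[:5]:
            p=d["location"];print(cam,n,round(d["conf"],2),pix(c,p),np.round(c2w(c,p,s),1))
    return s,c
def save(c,f,crop=None,z=1):
    im=cv2.cvtColor(np.array(c["pixels"]),cv2.COLOR_RGB2BGR)
    if crop: x0,y0,x1,y1=crop; im=im[y0:y1,x0:x1]
    cv2.imwrite("pics/"+f,cv2.resize(im,None,fx=z,fy=z,interpolation=cv2.INTER_CUBIC))
E
python3 - <<'E'
from h import *
N="bed_edge stop_tabs apron_end wedge_heel wedge_tip reglet_center baren_center ink_center".split()
ims=[]
for k in ("scene","side"):
    s,c=look(k,N); ims.append(c["pixels"]); save(c,k+"1.png",z=1.5)
print(s)
E
```

```text
pics
scene bed_edge 0.67 (173, 151) [516.4 -99.1  18.6]
scene bed_edge 0.66 (253, 225) [573.1 269.    6.5]
scene stop_tabs 0.64 (168, 144) [ 519.8 -113.    41.3]
scene apron_end 0.6 (217, 167) [475.2  51.3   8.4]
scene wedge_heel 0.91 (232, 252) [681.1 281.5  20.4]
scene wedge_heel 0.79 (298, 213) [461.5 348.1  12.2]
scene wedge_heel 0.74 (342, 288) [586.3 561.4  18.4]
scene wedge_heel 0.73 (319, 178) [317.  327.2  12.9]
scene wedge_heel 0.66 (389, 215) [305.2 557.6  11.8]
scene wedge_tip 0.95 (323, 234) [472.2 438.4   1.8]
scene wedge_tip 0.83 (170, 251) [775.  140.1   1.9]
scene wedge_tip 0.83 (425, 264) [380.5 701.    1.6]
scene wedge_tip 0.79 (311, 141) [188.5 221.6   4.6]
scene wedge_tip 0.62 (264, 177) [414.7 189.3   6.5]
scene reglet_center 0.85 (252, 225) [574.6 268.3   6.7]
scene reglet_center 0.32 (104, 194) [ 768.5 -129.9   27.8]
scene baren_center 0.79 (135, 222) [775.5   8.2  19.5]
scene ink_center 0.77 (103, 194) [ 770.2 -130.7   27.3]
side bed_edge 0.68 (271, 265) [514.4 -96.9  23.1]
side stop_tabs 0.6 (274, 265) [ 518.3 -115.2   39.5]
side apron_end 0.76 (251, 234) [4
[... 823 characters left out ...]
), 'qd': array([-0.07827254, -0.11107119, -0.10125737, -0.02911405,  0.01030435,
       -0.01469791,  0.11630427]), 'joint_torque': array([-1.24196831e-03, -5.82786548e+01,  1.04641121e+00, -2.59143734e+01,
        1.23401094e-02,  3.47553541e-03, -2.63033473e-05]), 'tcp_pos': array([267.28754632, 592.44707872, 242.20409549]), 'orientation': array([[-9.11537010e-01,  4.11218042e-01, -1.34236701e-05],
       [ 4.11218041e-01,  9.11537002e-01, -1.32039963e-04],
       [-4.20610431e-05, -1.25879368e-04, -9.99999991e-01]]), 'ft_force': array([-0.62913171, -0.06811319, -0.60104583]), 'wrist_torque': array([-0.04551712,  0.00169328, -0.04406258]), 'grasp_force': 0.0, 'opening': 0.9998580494836019}
```

View pics/scene1.png

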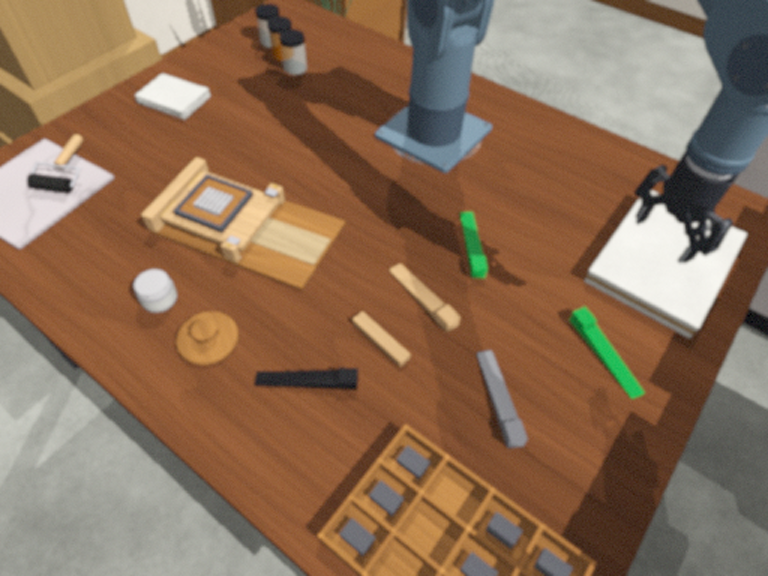

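View pics/side1.png

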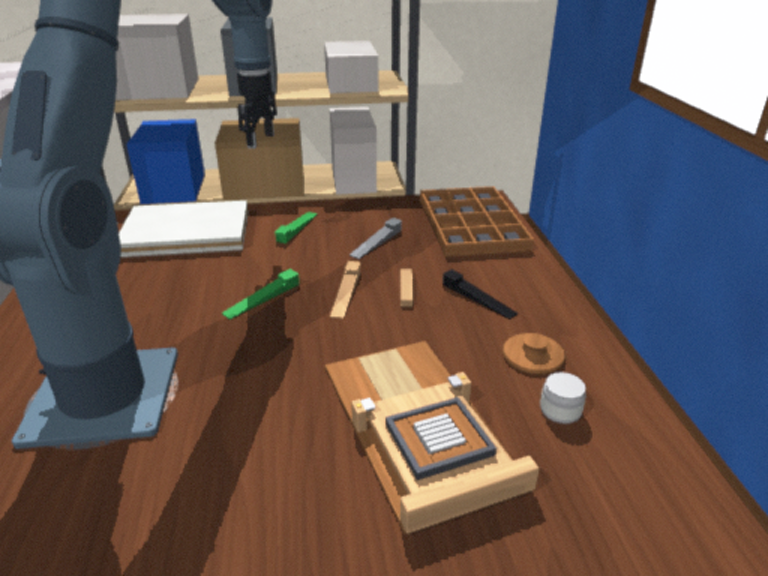

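Candidates for the wedge in the scene (pixels in the 512x384 picture):
- plain wood wedge: heel (298,213), tip (264,177)
- reglet, a plain stick: (252,225)
- black wedge: (232,252)
- grey wedge: (342,288)
- green wedges: (319,178) and (389,215)

I choose the plain wood one with the heel block. Heel to tip measures about 165 mm, which matches the description. The jig edge is at (173,151) and the apron end at (217,167). I'll check the choice in a wrist crop.

{"name": "arm_command", "arguments": {
  "moves": "0.49 -0.61 -0.1 0 0 -1.35 85; 0.98 -1.22 -0.2 0 0 -2.7 85; 1.47 -1.83 -0.3 0 0 -4.05 85; 1.96 -2.44 -0.4 0 0 -5.4 85; 2.45 -3.05 -0.5 0 0 -6.75 85",
  "newtons": 60
}}

```text
clock: 1.32
tcp_pos: [366.1, 469.3, 222.3]
orientation: [[-0.525, 0.851, 0.0], [0.851, 0.525, 0.0], [0.0, 0.0, -1.0]]
ft_force: [0.5, 0.4, 0.5]
opening: 0.993
grasp_force: 0.0
```

{"name": "arm_command", "arguments": {
  "moves": "0.49 -0.61 -0.1 0 0 -1.35 85; 0.98 -1.22 -0.2 0 0 -2.7 85; 1.47 -1.83 -0.3 0 0 -4.05 85; 1.96 -2.44 -0.4 0 0 -5.4 85; 2.45 -3.05 -0.5 0 0 -6.75 85"
}}

```text
clock: 1.73
tcp_pos: [464.1, 347.4, 202.4]
orientation: [[0.037, 0.999, 0.0], [0.999, -0.037, 0.0], [0.0, 0.0, -1.0]]
ft_force: [1.4, 0.3, -0.3]
opening: 0.998
grasp_force: 0.0
```

{"name": "arm_command", "arguments": {
  "moves": "0 0 0 0 0 -1.35 85; 0 0 0 0 0 -2.7 85; 0 0 0 0 0 -2.7 85; 0 0 0 0 0 -2.7 85"
}}

```text
clock: 2.07
tcp_pos: [463.1, 348.9, 202.3]
orientation: [[0.26, 0.966, 0.0], [0.966, -0.26, -0.0], [0.0, 0.0, -1.0]]
ft_force: [0.5, -0.4, -0.6]
opening: 0.994
grasp_force: 0.0
```

```bash
python3 - <<'E'
from h import *
s,c=look("wrist",["wedge_heel","wedge_tip"]); save(c,"w1.png",z=1.5)
R=np.array(s["orientation"]);print(s["clock"],s["tcp_pos"],R[:,1],np.degrees(np.arctan2(R[1,1],R[0,1])),s["q"],s["ft_force"])
for d in regions_of("wedge_heel","wrist")[:3]:
    m=d["region"].astype(np.uint8)
    ys,xs=np.nonzero(m); 
    # box on plane z=8
    T=np.eye(4);T[:3,:3]=R;T[:3,3]=s["tcp_pos"];T=T@np.array(c["hand_eye"])
    r=np.stack([(xs-c["cx"])/c["fx"],(ys-c["cy"])/c["fy"],np.ones(len(xs))])
    w=T[:3,:3]@r; k=(10-T[2,3])/w[2]; P=(T[:3,3:]+w*k)[:2].T.astype(np.float32)
    print(d["conf"],len(xs),xs.min(),xs.max(),ys.min(),ys.max(),cv2.minAreaRect(P), np.median(c["pixels"][d["region"]],axis=0))
E
```

```text
wrist wedge_heel 0.88 (28, 11) [301.6 552.1  14.9]
wrist wedge_heel 0.78 (251, 180) [459.7 337.5  12.3]
wrist wedge_heel 0.65 (453, 187) [678.  270.9  14. ]
wrist wedge_heel 0.6 (137, 225) [315.7 320.2  14.8]
wrist wedge_tip 0.91 (80, 312) [185.5 215.1   2.5]
wrist wedge_tip 0.73 (250, 294) [416.  181.1  -0. ]
wrist wedge_tip 0.73 (243, 88) [477.3 434.4   3.3]
wrist wedge_tip 0.34 (318, 363) [481.   45.7   6.9]
2.0667 [463.08519603 348.85488753 202.3194146 ] [ 9.65720107e-01 -2.59585582e-01  3.55392945e-05] -15.045473473051667 [-57.24211806  27.6154954   21.11981952 102.19020106 -12.16325117
  52.42692263 -45.90635353] [ 0.52424411 -0.38287333 -0.55200625]
0.94 3262 238 264 157 294 ((441.8942565917969, 275.10302734375), (181.05413818359375, 29.679561614990234), 73.97433471679688) [253. 236. 191.]
0.83 2840 75 156 202 311 ((264.00689697265625, 280.52783203125), (180.40272521972656, 31.404836654663086), 40.12538146972656) [129. 247. 158.]
0.7 2902 228 297 0 94 ((505.3345031738281, 469.7320861816406), (95.17638397216797, 29.860334396362305), 48.59530258178711) [227. 229. 232.]
```

View pics/w1.png

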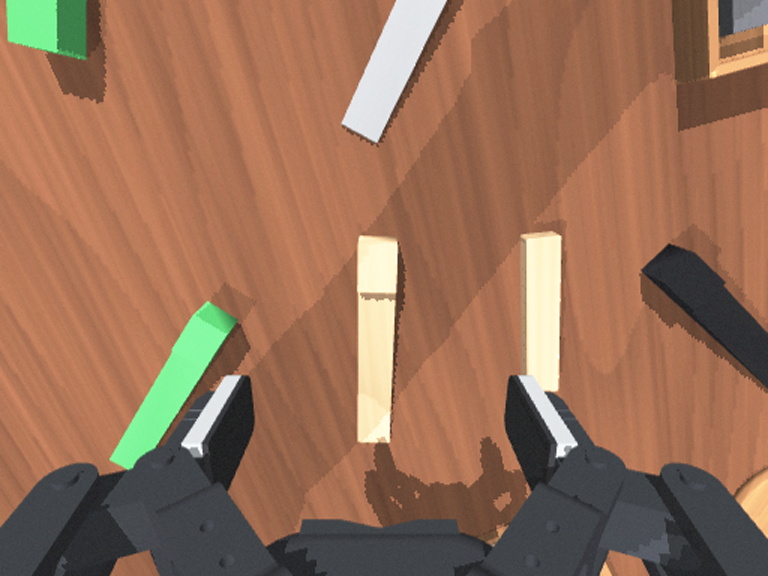

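The wrist picture shows the plain wood wedge with its heel block at wrist (251,180) and tip near (250,294). The plain stick is to its right at (360,205), and the green, grey and black look-alikes lie farther off. The choice stands. The heel is at about (461.5, 343), axis 74°.

{"name": "arm_command", "arguments": {
  "moves": "-0.02 -0.1 -1 0 0 -0.15 70; -0.04 -0.15 -2 0 0 -0.2 65; -0.04 -0.15 -3 0 0 -0.2 65; -0.04 -0.15 -4 0 0 -0.2 65; -0.04 -0.15 -4.65 0 0 -0.2 65"
}}

```text
clock: 2.68
tcp_pos: [459.9, 341.7, 12.9]
orientation: [[0.278, 0.96, -0.003], [0.96, -0.278, -0.002], [-0.003, -0.002, -1.0]]
ft_force: [-0.8, 0.2, -0.3]
opening: 0.762
grasp_force: 0.0
```

{"name": "arm_command", "arguments": {
  "moves": "0 0 0 0 0 0 65; 0 0 0 0 0 0 20; 0 0 0 0 0 0 20; 0 0 0 0 0 0 20; 0 0 0 0 0 0 20",
  "newtons": 50
}}

```text
clock: 3.1
tcp_pos: [463.2, 343.9, 18.8]
orientation: [[0.28, 0.96, 0.003], [0.96, -0.28, 0.003], [0.004, 0.002, -1.0]]
ft_force: [0.3, -0.6, 7.1]
opening: 0.318
grasp_force: 49.9
```

{"name": "arm_command", "arguments": {
  "moves": "0 0 0 0 0 0 20; 0 0 0 0 0 0 20; 0 0 0 0 0 0 20; 0 0 0 0 0 0 20"
}}

```text
clock: 3.43
tcp_pos: [463.2, 343.9, 18.8]
orientation: [[0.28, 0.96, 0.003], [0.96, -0.28, 0.003], [0.004, 0.002, -1.0]]
ft_force: [-0.9, -0.3, 6.9]
opening: 0.316
grasp_force: 50.0
```

{"name": "arm_command", "arguments": {
  "moves": "0 0 0.8 0 0 0 20; 0 0 1.7 0 0 0 20; 0 -0.9 2 0 0 1 20; 0 -1.8 2 0 0 2 20; 0 -2.7 2 0 0 3 20"
}}

```text
clock: 3.85
tcp_pos: [462.9, 234.6, 98.9]
orientation: [[0.016, 1.0, 0.005], [1.0, -0.016, 0.003], [0.003, 0.005, -1.0]]
ft_force: [0.3, -0.8, -1.7]
opening: 0.319
grasp_force: 49.5
```

{"name": "arm_command", "arguments": {
  "moves": "0 -0.9 0 0 0 1 20; 0 -1.8 0 0 0 2 20; 0 -2.7 0 0 0 3 20; 0 -3.3 0 0 0 3 20; 0 -3.3 0 0 0 3 20"
}}

```text
clock: 4.27
tcp_pos: [462.0, 96.1, 97.6]
orientation: [[-0.229, 0.973, 0.001], [0.973, 0.229, -0.002], [-0.002, 0.001, -1.0]]
ft_force: [0.3, -0.9, -0.6]
opening: 0.317
grasp_force: 49.5
```

```bash
python3 - <<'E'
from h import *
N=["wedge_heel","wedge_tip","bed_edge","stop_tabs","apron_end"]
for k in ("wrist","scene","side"):
    s,c=look(k,N); save(c,k+"2.png",z=1.5)
R=np.array(s["orientation"]);print(s["clock"],s["tcp_pos"],np.degrees(np.arctan2(R[1,1],R[0,1])),s["q"],s["ft_force"],s["opening"])
E
```

```text
wrist wedge_heel 0.84 (248, 256) [460.8  93.8  88.8]
scene wedge_heel 0.93 (389, 214) [303.1 556.4  13.4]
scene wedge_heel 0.88 (232, 252) [679.9 279.9  18.7]
scene wedge_heel 0.86 (233, 155) [461.4 106.2  92. ]
scene wedge_heel 0.86 (344, 289) [584.7 564.7  17.5]
scene wedge_heel 0.55 (318, 178) [315.5 325.2  10.9]
scene wedge_tip 0.98 (311, 142) [189.4 220.9   1.9]
scene wedge_tip 0.94 (322, 234) [474.4 436.8   1.2]
scene wedge_tip 0.9 (425, 264) [378.3 703.1  -1.8]
scene wedge_tip 0.74 (170, 252) [775.4 140.8  -1.3]
scene wedge_tip 0.56 (183, 141) [505.5 -55.   81.7]
scene bed_edge 0.76 (174, 150) [514.5 -98.3  19.7]
scene stop_tabs 0.61 (168, 144) [ 519.8 -112.3   44. ]
scene stop_tabs 0.42 (183, 141) [502.5 -57.8  79.4]
scene apron_end 0.83 (215, 168) [481.8  48.3   7.9]
side wedge_heel 0.69 (301, 186) [678.7 277.3  14.7]
side wedge_heel 0.64 (188, 155) [299.9 551.5  18.6]
side wedge_heel 0.55 (193, 187) [320.4 325.4  12.8]
side wedge_heel 0.55 (271, 265) [513.5 -96.8  24.1]
side wedge_heel 0.45 (261, 151) [584.2 559.4  15.6]
side wedge_tip 0.91 (151, 209) [190.7 219.    4.7]
side wedge_tip 0.9 (265, 236) [505.7 -59.2  84.4]
side wedge_tip 0.62 (342, 209) [774.5 140.4   7.5]
side wedge_tip 0.51 (207, 142) [376.  698.2   3.8]
side bed_edge 0.8 (270, 264) [511.6 -94.7  25.5]
side bed_edge 0.44 (250, 234) [478.4  47.4  11.1]
side stop_tabs 0.66 (275, 266) [ 520.8 -116.8   37.9]
side apron_end 0.97 (251, 234) [481.8  48.9   9. ]
side apron_end 0.31 (270, 265) [512.5 -99.   25.3]
4.8667 [461.60296229 102.88568044  96.21596759] 13.765874282662292 [-26.20657519  27.55542229  10.04594847 120.6938935   -8.65508536
  32.41781261   3.80817148] [ 0.60489239 -0.94633926 -0.3986531 ] 0.3171808238657586
```

View pics/wrist2.png

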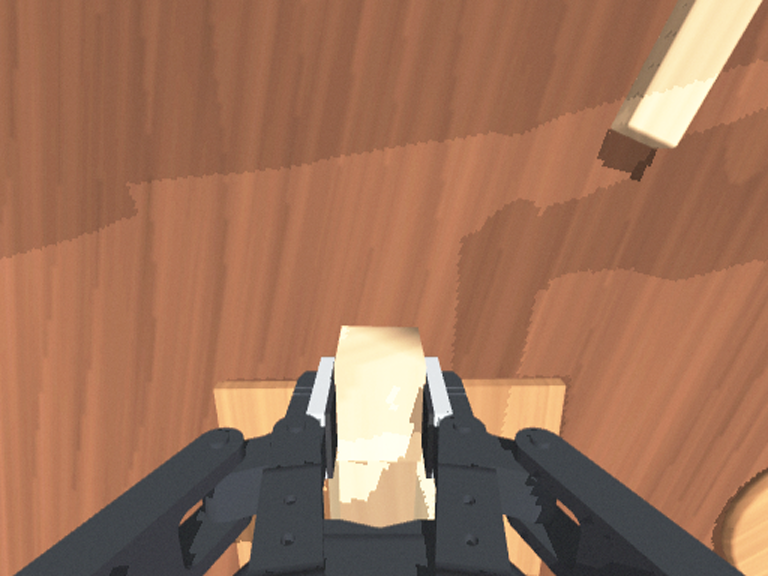

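The wedge is held squarely: the heel is at (250,260) and the apron edge runs horizontally at row 253, parallel to the gripper. The tip is at about (505,-57), 40 mm short of the edge. Next I shift about 4 mm sideways and 15 mm in, then descend by touch.

{"name": "arm_command", "arguments": {
  "moves": "0.18 -0.34 -0.5 0 0 0 20; 0.18 -0.34 -1 0 0 0 20; 0.18 -0.34 -1.35 0 0 0 20; 0.18 -0.34 -1.35 0 0 0 20; 0.18 -0.34 -1.35 0 0 0 20"
}}

```text
clock: 5.58
tcp_pos: [468.4, 88.7, 42.0]
orientation: [[-0.237, 0.971, -0.002], [0.971, 0.237, -0.0], [-0.0, -0.002, -1.0]]
ft_force: [0.1, 0.2, -1.1]
opening: 0.317
grasp_force: 49.4
```

{"name": "arm_command", "arguments": {
  "moves": "0 0 -0.04 0 0 0 20; 0 0 -0.08 0 0 0 20; 0 0 -0.08 0 0 0 20; 0 0 -0.08 0 0 0 20"
}}

```text
clock: 5.92
tcp_pos: [469.2, 89.1, 39.6]
orientation: [[-0.237, 0.971, 0.001], [0.971, 0.237, 0.0], [0.0, 0.001, -1.0]]
ft_force: [0.4, 0.3, -0.5]
opening: 0.314
grasp_force: 49.4
```

{"name": "arm_command", "arguments": {
  "moves": "0 0 -0.03 0 0 0 20; 0 0 -0.06 0 0 0 20; 0 0 -0.06 0 0 0 20; 0 0 -0.06 0 0 0 20"
}}

```text
clock: 6.25
tcp_pos: [468.8, 88.9, 36.6]
orientation: [[-0.237, 0.971, -0.0], [0.971, 0.237, -0.0], [-0.0, -0.0, -1.0]]
ft_force: [-0.3, 0.1, -0.9]
opening: 0.322
grasp_force: 49.4
```

{"name": "arm_command", "arguments": {
  "moves": "0 0 -0.03 0 0 0 20; 0 0 -0.05 0 0 0 20; 0 0 -0.05 0 0 0 20; 0 0 -0.05 0 0 0 20"
}}

```text
clock: 6.58
tcp_pos: [468.8, 88.9, 34.6]
orientation: [[-0.237, 0.971, -0.0], [0.971, 0.237, -0.0], [-0.0, -0.0, -1.0]]
ft_force: [-0.0, 0.0, -1.0]
opening: 0.321
grasp_force: 49.4
```

{"name": "arm_command", "arguments": {
  "moves": "0 0 -0.02 0 0 0 20; 0 0 -0.04 0 0 0 20; 0 0 -0.04 0 0 0 20; 0 0 -0.04 0 0 0 20"
}}

```text
clock: 6.92
tcp_pos: [468.9, 88.9, 33.0]
orientation: [[-0.237, 0.971, -0.0], [0.971, 0.237, -0.0], [-0.0, -0.0, -1.0]]
ft_force: [0.4, 0.4, -0.4]
opening: 0.317
grasp_force: 49.4
```

{"name": "arm_command", "arguments": {
  "moves": "0 0 -0.02 0 0 0 20; 0 0 -0.04 0 0 0 20; 0 0 -0.04 0 0 0 20; 0 0 -0.04 0 0 0 20"
}}

```text
clock: 7.25
tcp_pos: [468.9, 88.9, 31.4]
orientation: [[-0.237, 0.971, -0.0], [0.971, 0.237, -0.0], [-0.0, -0.0, -1.0]]
ft_force: [1.2, -0.9, -0.7]
opening: 0.312
grasp_force: 49.4
```

{"name": "arm_command", "arguments": {
  "moves": "0 0 -0.02 0 0 0 20; 0 0 -0.04 0 0 0 20; 0 0 -0.04 0 0 0 20; 0 0 -0.04 0 0 0 20"
}}

```text
clock: 7.58
tcp_pos: [468.8, 88.9, 29.8]
orientation: [[-0.237, 0.971, -0.0], [0.971, 0.237, -0.0], [-0.0, -0.0, -1.0]]
ft_force: [-0.3, 0.8, -0.9]
opening: 0.32
grasp_force: 49.4
```

```bash
python3 -c "
from h import *
s=monitor.observe();print(s['clock'],s['tcp_pos'],s['ft_force'],s['wrist_torque'])"
```

```text
7.5833 [468.84362467  88.87901407  29.83194363] [-0.27842893  0.80508441 -0.88197346] [-0.01336039  0.00339024  0.00742636]
```

{"name": "arm_command", "arguments": {
  "moves": "0 0 -0.02 0 0 0 20; 0 0 -0.03 0 0 0 20; 0 0 -0.03 0 0 0 20; 0 0 -0.03 0 0 0 20"
}}

```text
clock: 7.92
tcp_pos: [468.8, 88.9, 28.7]
orientation: [[-0.237, 0.971, -0.0], [0.971, 0.237, -0.0], [-0.0, -0.0, -1.0]]
ft_force: [0.3, -0.1, -1.1]
opening: 0.319
grasp_force: 49.4
```

{"name": "arm_command", "arguments": {
  "moves": "0 0 -0.02 0 0 0 20; 0 0 -0.03 0 0 0 20; 0 0 -0.03 0 0 0 20; 0 0 -0.03 0 0 0 20"
}}

```text
clock: 8.25
tcp_pos: [468.9, 89.1, 27.9]
orientation: [[-0.237, 0.971, -0.0], [0.971, 0.237, 0.0], [0.0, 0.0, -1.0]]
ft_force: [-3.0, 0.6, 7.3]
opening: 0.313
grasp_force: 50.8
```

```bash
python3 -c "
from h import *
s=monitor.observe();print(s['clock'],s['tcp_pos'],s['ft_force'],s['wrist_torque'])"
```

```text
8.25 [468.91920998  89.11592657  27.92723065] [-3.01907204  0.57154213  7.2792606 ] [-0.16289442  0.41694796 -0.06913547]
```

Contact at TCP z≈28.2, so the strip top is about 9.4 mm. That puts first contact with the bed at about 76 mm in and level at about 130 mm. I ease up slightly and slide the tip under the edge, staying short of lifting the bed.

{"name": "arm_command", "arguments": {
  "moves": "0 0 0.03 0 0 0 20; 0.1 -0.42 0.03 0 0 0 20; 0.2 -0.84 0.03 0 0 0 20; 0.28 -1.2 0.03 0 0 0 20; 0.28 -1.2 0.03 0 0 0 20"
}}

```text
clock: 8.67
tcp_pos: [480.8, 37.3, 28.8]
orientation: [[-0.233, 0.973, 0.001], [0.973, 0.233, -0.002], [-0.002, 0.0, -1.0]]
ft_force: [-0.4, 0.2, -0.3]
opening: 0.315
grasp_force: 49.5
```

```bash
python3 - <<'E'
from h import *
for k in ("scene","side"):
    s,c=look(k,["wedge_heel","wedge_tip","bed_edge","stop_tabs","apron_end"] if k=="side" else ["wedge_tip","bed_edge"]); save(c,k+"3.png",crop=(120,90,300,225) if k=="scene" else (200,180,360,300),z=4)
print(s['clock'],s['tcp_pos'],s['ft_force'],s['wrist_torque'])
E
```

```text
scene wedge_tip 0.98 (425, 264) [379.2 702.2  -1.4]
scene wedge_tip 0.82 (323, 234) [470.5 438.4   1.4]
scene wedge_tip 0.79 (170, 251) [774.5 139.3   1.7]
scene wedge_tip 0.68 (311, 141) [189.2 222.1   4.7]
scene wedge_tip 0.62 (168, 148) [ 518.  -123.8   14.2]
scene bed_edge 0.84 (174, 150) [514.  -99.4  20.6]
scene bed_edge 0.15 (216, 169) [480.3  52.4   6.7]
side wedge_heel 0.84 (250, 230) [478.7  45.7  26.3]
side wedge_heel 0.72 (187, 155) [297.8 552.5  17.8]
side wedge_heel 0.71 (193, 186) [319.  326.6  13.3]
side wedge_heel 0.63 (301, 186) [678.5 275.8  17.5]
side wedge_tip 0.93 (150, 210) [188.7 218.3   1.8]
side wedge_tip 0.91 (277, 274) [ 525.5 -119.4   13.4]
side wedge_tip 0.85 (343, 210) [777.6 138.4   3.8]
side wedge_tip 0.53 (208, 141) [381.4 702.2   3.2]
side bed_edge 0.85 (272, 265) [517.9 -94.8  19.8]
side bed_edge 0.32 (250, 230) [479.9  44.5  26.9]
side stop_tabs 0.63 (274, 264) [ 518.9 -116.8   43.6]
side apron_end 0.86 (251, 234) [482.3  46.7  11.6]
side apron_end 0.47 (271, 265) [515.  -97.6  23.9]
8.8167 [480.02024669  41.45896925  28.66269807] [ 0.44054015  0.55962988 -0.16975107] [-0.01673157 -0.01349729 -0.04917212]
```

View pics/scene3.png

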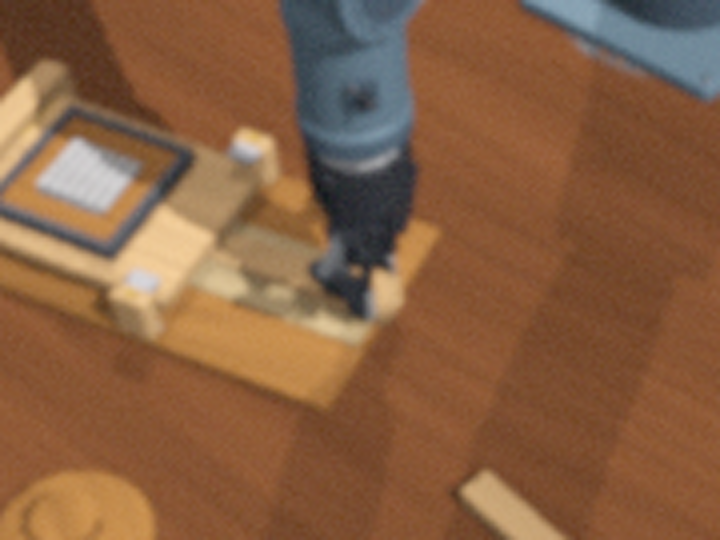

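View pics/side3.png

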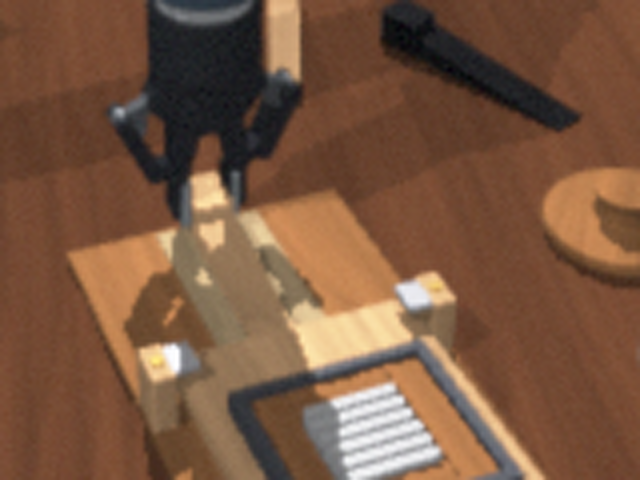

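The pictures show the wedge lying along the strip with its tip about 24 mm under the sagging edge, and the heel gripped at the apron's end at side (250,230). I release it so it lies flat on the strip, then regrip.

{"name": "arm_command", "arguments": {
  "moves": "0 0 0 0 0 0 45; 0 0 0 0 0 0 45; 0 0 0 0 0 0 45; 0 0 0 0 0 0 45; 0 0 0 0 0 0 45"
}}

```text
clock: 9.53
tcp_pos: [480.1, 40.8, 28.7]
orientation: [[-0.237, 0.971, 0.0], [0.971, 0.237, -0.0], [-0.0, 0.0, -1.0]]
ft_force: [0.9, -0.1, 0.5]
opening: 0.528
grasp_force: 0.0
```

{"name": "arm_command", "arguments": {
  "moves": "0 0 0.03 0 0 0 20; 0 0 0.03 0 0 0 20; 0 0 0.03 0 0 0 20; 0 0 0.03 0 0 0 20; 0 0 0.03 0 0 0 20",
  "newtons": 30
}}

```text
clock: 9.95
tcp_pos: [480.1, 40.8, 30.2]
orientation: [[-0.237, 0.972, 0.0], [0.972, 0.237, 0.0], [0.0, 0.0, -1.0]]
ft_force: [-0.6, -0.4, 6.0]
opening: 0.321
grasp_force: 29.6
```

{"name": "arm_command", "arguments": {
  "moves": "0 0 0 0 0 0 20; 0 0 0 0 0 0 20; 0 0 0 0 0 0 20"
}}

```text
clock: 10.2
tcp_pos: [480.1, 40.8, 30.2]
orientation: [[-0.237, 0.972, 0.0], [0.972, 0.237, 0.0], [0.0, 0.0, -1.0]]
ft_force: [-0.1, 0.3, 6.0]
opening: 0.32
grasp_force: 29.6
```

{"name": "arm_command", "arguments": {
  "moves": "0 0 0.01 0 0 0 20; 0 0 0.01 0 0 0 20; 0 0 0.01 0 0 0 20"
}}

```text
clock: 10.45
tcp_pos: [480.0, 40.9, 30.2]
orientation: [[-0.237, 0.971, -0.0], [0.971, 0.237, -0.0], [-0.0, -0.0, -1.0]]
ft_force: [-0.9, -0.1, 1.0]
opening: 0.324
grasp_force: 29.4
```

{"name": "arm_command", "arguments": {
  "moves": "0.06 -0.24 0 0 0 0 20; 0.12 -0.49 0 0 0 0 20; 0.175 -0.73 0 0 0 0 20; 0.23 -0.97 0 0 0 0 20; 0.23 -0.97 0 0 0 0 20"
}}

```text
clock: 10.87
tcp_pos: [489.8, -1.3, 30.3]
orientation: [[-0.233, 0.972, 0.001], [0.972, 0.233, -0.002], [-0.002, 0.0, -1.0]]
ft_force: [-0.7, -0.2, -1.1]
opening: 0.323
grasp_force: 29.4
```

{"name": "arm_command", "arguments": {
  "moves": "0.03 -0.12 0 0 0 0 20; 0.06 -0.24 0 0 0 0 20; 0.09 -0.36 0 0 0 0 20; 0.12 -0.49 0 0 0 0 20; 0.12 -0.49 0 0 0 0 20"
}}

```text
clock: 11.28
tcp_pos: [494.3, -18.3, 30.3]
orientation: [[-0.237, 0.972, 0.0], [0.972, 0.237, -0.0], [-0.0, 0.0, -1.0]]
ft_force: [0.5, -0.4, -1.5]
opening: 0.318
grasp_force: 29.4
```

{"name": "arm_command", "arguments": {
  "moves": "0.015 -0.06 -0.01 0 0 0 20; 0.03 -0.12 -0.01 0 0 0 20; 0.045 -0.18 -0.01 0 0 0 20; 0.045 -0.18 -0.01 0 0 0 20"
}}

```text
clock: 11.62
tcp_pos: [495.9, -23.3, 30.2]
orientation: [[-0.239, 0.971, -0.0], [0.971, 0.239, 0.002], [0.002, 0.0, -1.0]]
ft_force: [-1.8, 6.1, 5.9]
opening: 0.318
grasp_force: 30.4
```

{"name": "arm_command", "arguments": {
  "moves": "0.015 -0.06 0 0 0 0 20; 0.03 -0.12 0 0 0 0 20; 0.045 -0.18 0 0 0 0 20; 0.045 -0.18 0 0 0 0 20"
}}

```text
clock: 11.95
tcp_pos: [497.9, -30.6, 30.2]
orientation: [[-0.238, 0.971, 0.0], [0.971, 0.238, 0.001], [0.001, 0.001, -1.0]]
ft_force: [-1.0, 5.1, 5.2]
opening: 0.323
grasp_force: 30.3
```

{"name": "arm_command", "arguments": {
  "moves": "0.015 -0.06 0.007 0 0 0 20; 0.03 -0.12 0.007 0 0 0 20; 0.045 -0.18 0.007 0 0 0 20; 0.045 -0.18 0.007 0 0 0 20"
}}

```text
clock: 12.28
tcp_pos: [499.7, -39.4, 30.2]
orientation: [[-0.237, 0.971, 0.0], [0.971, 0.237, -0.0], [-0.0, 0.0, -1.0]]
ft_force: [-0.3, 3.5, 1.3]
opening: 0.325
grasp_force: 29.9
```

{"name": "arm_command", "arguments": {
  "moves": "0.015 -0.06 0 0 0 0 20; 0.03 -0.12 0 0 0 0 20; 0.03 -0.12 0 0 0 0 20"
}}

```text
clock: 12.53
tcp_pos: [500.8, -44.1, 30.2]
orientation: [[-0.237, 0.972, 0.0], [0.972, 0.237, 0.0], [0.0, 0.0, -1.0]]
ft_force: [-0.6, 3.8, 4.6]
opening: 0.321
grasp_force: 29.9
```

{"name": "arm_command", "arguments": {
  "moves": "0.015 -0.06 0 0 0 0 20; 0.03 -0.12 0 0 0 0 20; 0.03 -0.12 0 0 0 0 20"
}}

```text
clock: 12.78
tcp_pos: [502.0, -48.8, 30.2]
orientation: [[-0.237, 0.972, 0.0], [0.972, 0.237, 0.0], [0.0, 0.0, -1.0]]
ft_force: [-0.5, 2.9, 1.6]
opening: 0.323
grasp_force: 30.0
```

{"name": "arm_command", "arguments": {
  "moves": "0.01 -0.04 0 0 0 0 20; 0.02 -0.08 0 0 0 0 20; 0.02 -0.08 0 0 0 0 20"
}}

```text
clock: 13.03
tcp_pos: [502.7, -51.7, 30.2]
orientation: [[-0.237, 0.971, -0.0], [0.971, 0.237, 0.0], [0.0, 0.0, -1.0]]
ft_force: [-0.4, 3.9, 3.5]
opening: 0.32
grasp_force: 30.1
```

{"name": "arm_command", "arguments": {
  "moves": "0.01 -0.04 0 0 0 0 20; 0.02 -0.08 0 0 0 0 20; 0.02 -0.08 0 0 0 0 20"
}}

```text
clock: 13.28
tcp_pos: [503.5, -54.9, 30.2]
orientation: [[-0.237, 0.971, -0.0], [0.971, 0.237, 0.0], [0.0, -0.0, -1.0]]
ft_force: [-0.9, 3.7, 3.8]
opening: 0.322
grasp_force: 30.1
```

```bash
python3 - <<'E'
from h import *
s,c=look("scene",["bed_edge","wedge_heel"]); s,c=look("side",["bed_edge","wedge_heel"]);save(c,"side4.png",crop=(200,180,360,300),z=4)
print(s['clock'],s['tcp_pos'],s['ft_force'],s['wrist_torque'])
E
```

```text
scene bed_edge 0.55 (174, 149) [516.7 -96.   28.4]
scene wedge_heel 0.9 (317, 178) [319.9 324.2  12.5]
scene wedge_heel 0.87 (342, 289) [587.3 562.5  19.2]
scene wedge_heel 0.86 (389, 214) [306.  557.6  16.3]
scene wedge_heel 0.72 (231, 252) [680.7 278.3  19. ]
scene wedge_heel 0.63 (187, 155) [503.7 -52.6  20.5]
side bed_edge 0.98 (271, 263) [514.3 -97.2  31. ]
side wedge_heel 0.82 (301, 186) [677.4 276.7  18.6]
side wedge_heel 0.67 (263, 253) [499.9 -53.1  25.7]
side wedge_heel 0.66 (187, 156) [297.9 550.3  15.7]
side wedge_heel 0.61 (192, 186) [317.4 323.4  16.9]
13.4333 [503.48287569 -54.90003511  30.22597769] [-1.2891753   4.48412614  3.18850375] [0.97978138 0.24257548 0.043018  ]
```

View pics/side4.png

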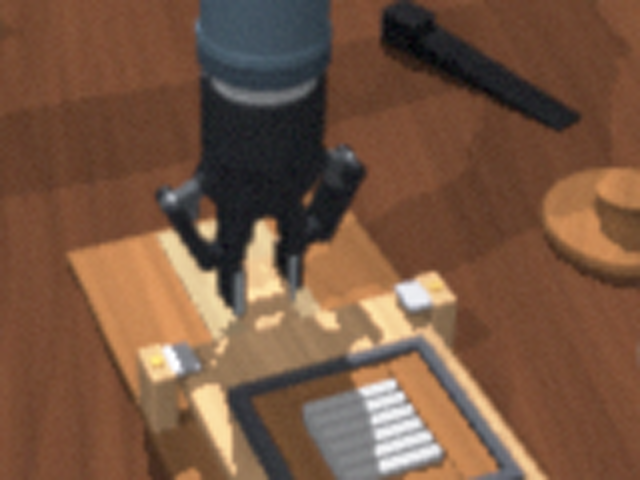

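The wedge heel is close to the bed at side (263,253) and the bed is nearly level, with its corners near the tabs. The fingers are clear of the bed. I go on in 2 mm steps.

{"name": "arm_command", "arguments": {
  "moves": "0.006 -0.024 0 0 0 0 20; 0.012 -0.048 0 0 0 0 20; 0.012 -0.048 0 0 0 0 20"
}}

```text
clock: 13.83
tcp_pos: [504.0, -56.6, 30.2]
orientation: [[-0.237, 0.971, -0.0], [0.971, 0.237, 0.0], [0.0, 0.0, -1.0]]
ft_force: [-1.2, 5.4, 3.9]
opening: 0.324
grasp_force: 30.2
```

{"name": "arm_command", "arguments": {
  "moves": "0.006 -0.024 0 0 0 0 20; 0.012 -0.048 0 0 0 0 20; 0.012 -0.048 0 0 0 0 20"
}}

```text
clock: 14.08
tcp_pos: [504.4, -58.5, 30.2]
orientation: [[-0.237, 0.971, -0.0], [0.971, 0.237, 0.0], [0.0, 0.0, -1.0]]
ft_force: [0.2, 5.7, 3.7]
opening: 0.318
grasp_force: 30.2
```

{"name": "arm_command", "arguments": {
  "moves": "0.006 -0.024 0 0 0 0 20; 0.012 -0.048 0 0 0 0 20; 0.012 -0.048 0 0 0 0 20"
}}

```text
clock: 14.33
tcp_pos: [504.8, -60.0, 30.2]
orientation: [[-0.238, 0.971, -0.0], [0.971, 0.238, 0.001], [0.001, -0.0, -1.0]]
ft_force: [-2.4, 6.0, 4.6]
opening: 0.323
grasp_force: 30.3
```

{"name": "arm_command", "arguments": {
  "moves": "0.004 -0.015 0 0 0 0 20; 0.008 -0.03 0 0 0 0 20; 0.008 -0.03 0 0 0 0 20"
}}

```text
clock: 14.58
tcp_pos: [504.8, -60.2, 30.2]
orientation: [[-0.238, 0.971, -0.001], [0.971, 0.238, 0.002], [0.002, -0.001, -1.0]]
ft_force: [-2.3, 8.9, 7.2]
opening: 0.321
grasp_force: 30.7
```

{"name": "arm_command", "arguments": {
  "moves": "0.004 -0.015 0 0 0 0 20; 0.008 -0.03 0 0 0 0 20; 0.008 -0.03 0 0 0 0 20"
}}

```text
clock: 14.83
tcp_pos: [504.9, -60.4, 30.2]
orientation: [[-0.239, 0.971, -0.002], [0.971, 0.239, 0.003], [0.003, -0.001, -1.0]]
ft_force: [-3.2, 11.6, 7.2]
opening: 0.322
grasp_force: 31.0
```

{"name": "arm_command", "arguments": {
  "moves": "0.003 -0.012 0.003 0 0 0 20; 0.005 -0.022 0.005 0 0 0 20; 0.005 -0.022 0.005 0 0 0 20"
}}

```text
clock: 15.08
tcp_pos: [504.9, -60.8, 30.2]
orientation: [[-0.24, 0.971, -0.002], [0.971, 0.24, 0.004], [0.004, -0.001, -1.0]]
ft_force: [-2.8, 12.5, 6.6]
opening: 0.319
grasp_force: 30.7
```

{"name": "arm_command", "arguments": {
  "moves": "0.003 -0.012 0.004 0 0 0 20; 0.005 -0.022 0.008 0 0 0 20; 0.005 -0.022 0.008 0 0 0 20"
}}

```text
clock: 15.33
tcp_pos: [504.9, -61.2, 30.2]
orientation: [[-0.24, 0.971, -0.003], [0.971, 0.24, 0.004], [0.004, -0.002, -1.0]]
ft_force: [-3.1, 13.1, 2.9]
opening: 0.322
grasp_force: 30.1
```

The push is about 13.5 N and climbing with almost no travel, so the wedge is snug. Letting go.

{"name": "arm_command", "arguments": {
  "moves": "0 0 0 0 0 0 50; 0 0 0 0 0 0 50; 0 0 0 0 0 0 50; 0 0 0 0 0 0 50; 0 0 0 0 0 0 50"
}}

```text
clock: 15.75
tcp_pos: [506.1, -66.0, 30.7]
orientation: [[-0.236, 0.972, 0.0], [0.972, 0.236, -0.001], [-0.001, 0.0, -1.0]]
ft_force: [0.1, 0.2, -0.1]
opening: 0.579
grasp_force: 0.0
```

{"name": "arm_command", "arguments": {
  "moves": "-0.03 0.12 0.2 0 0 0 50; -0.06 0.24 0.8 0 0 0 50; -0.2 0.6 1.6 0 0 0 50; -0.3 1.2 2.4 0 0 0 50; -0.5 2 3 0 0 0 50"
}}

```text
clock: 16.17
tcp_pos: [487.0, 13.8, 153.5]
orientation: [[-0.233, 0.972, 0.003], [0.972, 0.233, -0.001], [-0.002, 0.003, -1.0]]
ft_force: [2.0, 0.6, 0.1]
opening: 0.585
grasp_force: 0.0
```

```bash
python3 - <<'E'
from h import *
N=["bed_edge","wedge_heel","reglet_center","baren_center","ink_center"]
s,c=look("scene",N);save(c,"scene5.png",crop=(100,90,300,240),z=4); s,c=look("side",N)
print(s['clock'],s['tcp_pos'],s['ft_force'],s['opening'])
E
```

```text
scene bed_edge 0.93 (174, 148) [514.1 -98.2  27.7]
scene bed_edge 0.63 (135, 222) [774.2   8.7  19.2]
scene wedge_heel 0.91 (343, 289) [586.8 563.2  17. ]
scene wedge_heel 0.87 (231, 252) [682.3 279.4  20. ]
scene wedge_heel 0.74 (389, 214) [304.4 554.9  15.6]
scene wedge_heel 0.68 (318, 177) [314.3 325.   13.7]
scene wedge_heel 0.64 (184, 153) [507.4 -59.1  24.6]
scene reglet_center 0.75 (136, 222) [773.7  11.3  19.3]
scene reglet_center 0.6 (253, 226) [574.4 270.5   5.4]
scene baren_center 0.84 (137, 222) [772.7  12.   18.2]
scene ink_center 0.76 (104, 194) [ 769.1 -129.    28.1]
side bed_edge 0.75 (271, 262) [514.3 -94.4  29.3]
side wedge_heel 0.77 (188, 156) [301.7 550.2  17.6]
side wedge_heel 0.7 (301, 187) [679.4 276.8  14.5]
side wedge_heel 0.66 (192, 186) [318.3 323.3  15.8]
side wedge_heel 0.57 (265, 254) [505.4 -57.3  27.1]
side reglet_center 0.48 (271, 190) [573.5 268.9  12.2]
side baren_center 0.72 (356, 232) [772.7   7.5  21.5]
side ink_center 0.78 (374, 265) [ 768.8 -132.7   25.9]
16.4667 [485.55016819  14.11279626 150.43209864] [-0.35774126 -1.00824854  0.21307369] 0.584264832144077
```

View pics/scene5.png

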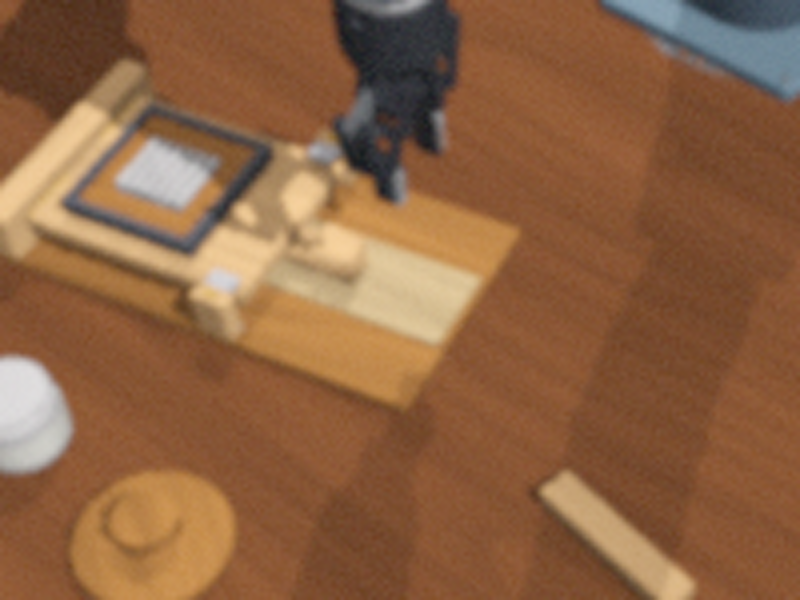

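The picture shows the wedge lying square under the middle of the edge, with its heel at scene (182,152). The bed edge is at 28 mm, so it is level, the bystanders are unmoved, and the gripper is clear.

```bash
python3 -c "
from h import *
print(order.sign_off())"
```

```text
the job is handed in; nothing more can be done
None
```

The wedge is in under the middle of the bed's open edge, pushed to about 13.5 N and released. The cameras put the bed edge at about 28 mm (level) with the bystanders unmoved. I handed the job in at about 16.5 s and got no verdict back; I could not measure the wedge's bearing force on the bed directly.

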